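# Unlock the strongbox with its key and put the key away

## Robot

A 6-joint arm with a two-finger parallel gripper is mounted at the origin on a cart in front of the work surface, level with it; the furniture and walls round the work are solid. World frame = base frame: x ahead of the robot, y to its left, z up, the work surface at z = 0. Lengths are in mm, angles in rad, forces in N, time in s.
With the tool pointing down it reaches from about 275 to 750 mm from the base axis. Payload 10.2 kg.
Tool frame: the origin (TCP) lies at the very end of the fingers, on their centre line; the grasp point (between the pads) lies 19 mm behind it (ctrl.grip_depth is the distance from the TCP to the grasp point, in mm); z points along the fingers, x is the direction in which the jaws open and shut, and the axes are right-handed (so a half turn about z gives the same grasp; the last joint's range is limited). The gripper opens to 85 mm and grips with 20 to 120 N. Pads are 22 mm wide; open, the fingers measure 114 mm over their backs; the gripper's body (76 mm by 85 mm) begins 54 mm behind the grasp point. The pads swing forward as they close: fully open they stand 13 mm farther back than shut.
Start: joints at [1.011, 0.313, 1.498, -0, 1.331, -0.223], TCP at [173.509, 495.506, 231.294] pointing down, gripper open.
Joint ranges: [-2.94, 2.94], [-0.97, 2.17], [0.19, 2.56], [-1.23, 4.37], [0.02, 3.11], [-2.88, 2.88]. Speed limits (rad/s): [2.39, 2.39, 3.01, 3.14, 3.14, 3.14].

## Interface

Orientations are given as a unit quaternion [w, x, y, z].
In Python, from rig import ctrl gives the robot as it stands.
- The arm moves only by the tool play_rows, never from a script. Its argument "motion" is a list of rows, each a list of 2 entries, a list of its own where there are three numbers: the shift along the tool's x, y, z in mm, then the turn, a rotation vector about the tool's x, y, z in degrees. A call has 1 to 20 rows; each row shifts and turns the commanded pose from where the row before left it, along the tool's axes as they then stand; what a row does not reach is not made up. A row lasts 1/12 s, in which the tool goes at most 41.7 mm and 7.16 degrees, less where a joint would pass 70% of its speed; a pose out of reach is approached as far as the arm can. A call with a gripper value outside its range is refused whole. "fingers" is the finger opening in mm, from 0 to 85.4, set as the call begins (left out, the last holds). The fingers move at their own pace and stop on an object; "squeeze" is the grip in N (left out, the last holds). Time passes only in rows, so rows that do not move let the fingers close. It gives the time, the measured TCP pose, the force and the opening at its end, in the units of the state.
- ctrl.sense(): the state, without advancing time (a new reading comes with each control period).
- ctrl.capture(name): name is "side" or "top"; returns the picture (384x512x3 uint8, red, green, blue); there is no depth.
- ctrl.get_calibration(name): a dict with "K" (3x3 intrinsics, pixels), "R" (3x3) and "t" (3): a world point X has camera coordinates R X + t. Camera axes: x right, y down, z forward; pixel columns grow to the right and rows downward; lengths in mm; the calibration is good to about 2 mm. A picture is of the moment at which its call begins. get_calibration takes no time and is no camera call.
- ctrl.finish_job(): hands the job in, once; it reports no verdict.
Trained networks look in the newest picture that a camera, given by its name, has taken for a name from the list of things; names that differ only in an ending like _2 or _b are one class to them, and where a whole thing is asked for, a point or a joint stands for the part that bears it (a point fixed in the world has none). Each returns a list of dicts, best first, with "p" (0 to 1); they miss things now and then, are a little off and sometimes report something else, mostly with a low value. They report only what shows in the picture. A call takes as long as a camera call. They do not tell look-alikes from the thing itself.
- ctrl.spot_in(camera, name): "position" ([column, row] as shares, 0 to 1, of the picture: columns of its width, rows of its height, amid what is visible of it).
The state is a dict: "time_s": time; "joints": joint angles; "dq": joint speeds; "tau": joint torques, N m; "eef_pos": TCP position; "ee_rot": TCP orientation; "force": force on the tool from outside, world axes, zero at the start; "wrist_torque": the same for the moment, N m; "grip_width": opening from 0.0 (shut) to 1.0 (fully open).
Only numpy, scipy, OpenCV 4.12 (cv2) and the standard library are available. Lean on these libraries where they do the work, as an engineer would, in place of code of your own. Each camera call takes 0.05 s, during which the arm holds its last target. There are 200 camera calls.

## Task

Unlock the grey steel strongbox: take the round-headed key from the wooden key stand, push it gently all the way down into the lock against its spring, turn it clockwise to its stop so that the lid springs up, then turn it back home and draw it out. Never force the key; the lock is a loose fit, so find the hole, the notch and the stop by feel. Then stand the key upright in its own slot of the stand again and let go, leaving the lid up, the square-headed key in its slot, and the things around undisturbed.

Things in the scene. Friction and masses are not known exactly. Their poses are not given: they have to be found in the camera images.
- strongbox: Grey steel strongbox fixed to the desk, 160 (x) x 180 (y) x 75 mm; origin at the centre of its underside, x to the back, z up. The front 64 mm of its top is a fixed deck with the lock, the rest a lid hinged at the back. The lock fits loosely in its cut-out: it may sit up to 4 mm off along the box's y, 1 mm along x, and turned up to 15 degrees; it is jammed there.
- keyhole (a point): Where the keyhole's centre should be, on top of the 42 mm square lock plate, 78 mm above the desk (the true one is off by the lock's loose fit, see strongbox); axes as the box's. The hole: round, 9.5 mm, through a 5 mm plate, with a notch 6.5 mm wide for the bit, pointing to the box's front (-x), out to 13 mm from the centre. The lid begins 36 mm behind (+x).
- lock_bottom (a point): Where the key's tip bottoms, 22.5 mm under the keyhole. From 9 mm depth the tip pushes a spring plunger (3 N, 7 N at the bottom). Below 20.5 mm the bit is under the plate and the key turns clockwise seen from above, against about 0.05 N m, to a hard stop 75 to 97 degrees from home; while turned it is caught under the plate and comes out only at home.
- box_lid (a joint): Lid hinge, rad: 0 shut, about 0.28 sprung up. The bolt frees the lid only in the last 10 degrees before the key's stop; a spring then lifts it and it stays up, also when the key is turned back.
- lid_edge (a point): Middle of the lid's front edge, on its top face; it rises about 27 mm when the lid springs up.
- key_stand: Wooden block fixed to the desk, 46 (x) x 112 (y) x 46 mm high, origin at the centre of its underside. Two slots in its top with their key axes 33 mm to +y and -y of its centre: 11.5 mm wide (y), from 14.5 mm in front (-x) to 6 mm behind the axis, 42 mm deep. A key hangs upright in each by its collar, bit to the front; which key is in which slot changes.
- round_key_bow (a point): Centre of the strongbox key's head, a black disc 34 mm in diameter, 10 mm thick, standing upright in the key's x-z plane (grip it across y), 76 mm above the desk and 64 mm above the tip. Below it: a neck 15 x 8 mm, and a collar 18 mm in diameter, 34 to 38 mm above the tip, that rests on the stand. Key's z up along the shank, bit to -x; about 60 g.
- round_key_tip (a point): Lower end of the strongbox key's steel shank, on its axis; axes as the key's. Shank 8 mm in diameter, tapering to 7.2 mm over the last 1.5 mm. The bit is 5 mm thick, reaches 12 mm from the axis and sits 7 to 15 mm above the tip, so the tip enters the round hole before the bit meets the plate.
- square_key_bow (a point): Head centre of the other key, alike but with a rectangular head, 22 x 10 x 34 mm high, and a longer bit: it does not fit this lock and stays where it is.
- seal_strip: Row of wax seal samples lying on the desk, 39 x 105 x 28 mm, origin at the centre of its underside; a bystander.
- round_box: Round cream tub, 71 mm in diameter, 30 mm high, origin at the centre of its underside; a bystander.
There are look-alikes about, which are no part of the job. What is shaped like the part that bears round_key_bow but purple or turquoise is not meant.

How it is judged (in metres and radians):
On the way, in this order (a step that is already met when the one before it is completed fails the run):
1. the key is pushed down into the lock, the lid still shut (z of round_key_tip in the frame of keyhole below -0.018 m and horizontal distance between round_key_tip and keyhole below 0.006 m and value of joint box_lid below 0.08 rad), for 0.1 s.
2. the key, in the lock, is turned to its stop and the lid springs up (value of joint box_lid above 0.15 rad and z of round_key_tip in the frame of keyhole below -0.016 m and horizontal distance between round_key_tip and keyhole below 0.006 m), for 0.1 s.
3. the key is turned back home and drawn out, the lid staying up (value of joint box_lid above 0.15 rad and z of round_key_tip in the frame of keyhole above 0.008 m), for 0.1 s.
At the end, for the whole second after the job is handed in: The lid is up (above 0.15 rad), the round-headed key stands upright (within 7 degrees) in the slot it came from (head and tip within 8 mm of where they began), let go; the square-headed key is within 12 mm and the seal strip and the round tub within 20 mm of where they began (value of joint box_lid above 0.15 rad and distance of each of round_key_bow, round_key_tip from where it was at the start of the episode below 0.008 m and angle between round_key_bow's own z axis and vertical below 0.12 rad and distance of square_key_bow from where it was at the start of the episode below 0.012 m and distance of each of seal_strip, round_box from where it was at the start of the episode below 0.02 m); the robot touches nothing.
It fails at once if the key is forced: pressed, levered or twisted against the lock or box with more than 50 N in all (reached at about 0.15 N m against the stop) (contact force between round_key and strongbox above 50 N).
It fails at once if the square-headed key is pulled out of its slot or knocked over (distance of square_key_bow from where it was at the start of the episode above 0.03 m).
It fails at once if the seal strip or the round tub is knocked away (distance of any of seal_strip, round_box from where it was at the start of the episode above 0.03 m).
It also fails if it takes over 70 s, if anything falls off the work surface, if the arm or the gripper's body presses on something with over 40 N, if the wrist force passes 120 N, or if a joint passes its speed limit or range.

## Working session

There is one attempt and no reset: what is moved stays moved. The work goes in short steps, Python scripts to look and compute and a tool call to move; the robot and the scene stay as the last step left them, time stands still between calls to the robot, and variables do not carry over. Pictures are saved under pics/ and viewed, about 8 in all and at most 12, crops included, and the job is handed in when it is done.

Besides the shell and the picture viewer there is one more tool, called as name(argument=value, ...) on one line, values as JSON. play_rows: Moves the arm, as the interface text tells. Its arguments: {"type":"object","properties":{"motion":{"type":"array"},"fingers":{"type":"number"},"squeeze":{"type":"number"}},"required":["motion"]}

```bash
mkdir -p pics; ls; cat > h.py <<'E'
import numpy as np, cv2
from rig import ctrl
def snap(c,n):
    im=ctrl.capture(c); cv2.imwrite(f'pics/{n}.png',im[:,:,::-1]); return im
def ray(c,px):
    k=ctrl.get_calibration(c);K,R,t=map(np.array,(k['K'],k['R'],k['t']))
    d=R.T@np.linalg.inv(K)@np.array([px[0],px[1],1.]); return -R.T@t,d
def onz(c,px,z):
    o,d=ray(c,px); return o+d*(z-o[2])/d[2]
def proj(c,X):
    k=ctrl.get_calibration(c);p=np.array(k['K'])@(np.array(k['R'])@np.array(X)+np.array(k['t'])); return p[:2]/p[2]
def tri(a,pa,b,pb):
    o,d=ray(a,pa);q,e=ray(b,pb);s=np.linalg.lstsq(np.c_[d,-e],q-o,rcond=None)[0]
    A,B=o+s[0]*d,q+s[1]*e; return (A+B)/2,np.linalg.norm(A-B)
E
python3 - <<'E'
from h import *
np.set_printoptions(precision=1,suppress=True)
S=[snap('side','s0'),snap('top','t0')]
for n in ['round_key_bow','square_key_bow','key_stand','strongbox','keyhole','box_lid','seal_strip','round_box']:
  for c in ['side','top']:
    try:
      for r in ctrl.spot_in(c,n)[:4]: print(n,c,np.array(r['position'])*[512,384],round(r['p'],2))
    except Exception as e: print(n,c,e)
for c in ['side','top']: print(c,ray(c,(256,192)),ctrl.get_calibration(c)['K'][0])
print(ctrl.sense())
cv2.imwrite('pics/both.png',cv2.resize(np.hstack(S)[:,:,::-1],(800,300)))
E
```

```text
pics
round_key_bow side [260.  268.9] 0.73
round_key_bow side [195.2 206.9] 0.66
round_key_bow side [266.9 187.6] 0.66
round_key_bow side [284.  202.9] 0.65
round_key_bow top [250.4 178.4] 0.48
round_key_bow top [358.2 209.8] 0.45
round_key_bow top [267.6 246.6] 0.45
square_key_bow side [241.3 207. ] 0.73
key_stand side [255.4 162.8] 0.49
key_stand top [300.5 210.9] 0.78
strongbox side [254.6 163.2] 0.85
strongbox top [336.6 138.3] 0.7
strongbox top [183.8 178.4] 0.65
keyhole side [255.4 160.8] 0.57
keyhole side [347.6 252.9] 0.54
keyhole top [181.5 178.8] 0.67
box_lid side [271.9 147.8] 0.62
box_lid side [256.7 162.9] 0.41
box_lid top [179.1 167.1] 0.77
seal_strip top [295.7 148.3] 0.89
round_box side [348.2 253.6] 0.66
round_box side [247.8 242. ] 0.21
round_box top [336.7 135.7] 0.89
side (array([ 342.1, -864. ,  579.7]), array([ 0.2,  0.8, -0.5])) [464.    0.  257.6]
top (array([ 399.5,  -78.4, 1115.4]), array([ 0.1,  0. , -1. ])) [470.4   0.  253.5]
{'time_s': 0.9, 'joints': array([ 1. ,  0.3,  1.5,  0. ,  1.3, -0.2]), 'dq': array([ 0.,  0.,  0.,  0.,  0., -0.]), 'tau': array([  0. , -41.2, -26. ,  -0. ,   0. ,   0. ]), 'eef_pos': array([173.5, 495.5, 231.3]), 'ee_rot': array([ 0. ,  0.8,  0.6, -0. ]), 'force': array([ 0.1,  0.2, -0.1]), 'wrist_torque': array([-0.,  0., -0.]), 'grip_width': 1.0023754299915588}
```

View pics/t0.png

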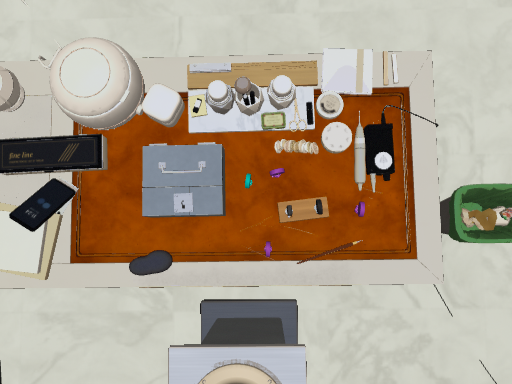

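View pics/s0.png

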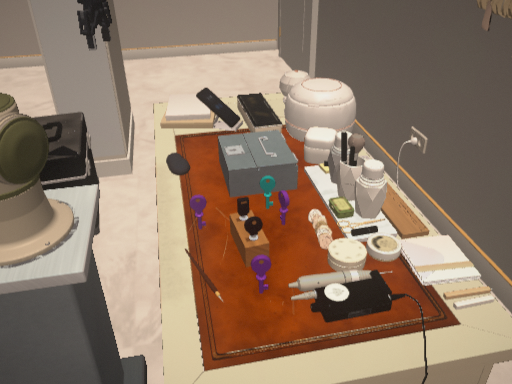

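The top view shows the box at (183,180), the stand at (303,209) and black keys at about (289,211) and (319,206). In the side view the round-headed key is the nearer one (254,226), and purple and turquoise decoys stand around it. I'll zoom in next.

```bash
python3 - <<'E'
import cv2,numpy as np
t=cv2.imread('pics/t0.png');s=cv2.imread('pics/s0.png')
z=lambda im,x,y,w,h:cv2.resize(im[y:y+h,x:x+w],(400,300),interpolation=cv2.INTER_CUBIC)
# scale: 400/w
cv2.imwrite('pics/z0.png',np.vstack([np.hstack([z(t,270,185,64,48),z(t,135,165,96,72)][0:2]),np.hstack([z(s,210,190,80,60),z(s,215,125,84,63)])]))
cv2.imwrite('pics/z0b.png',z(t,164,186,40,30))
E
```

```text
(no output)
```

View pics/z0.png

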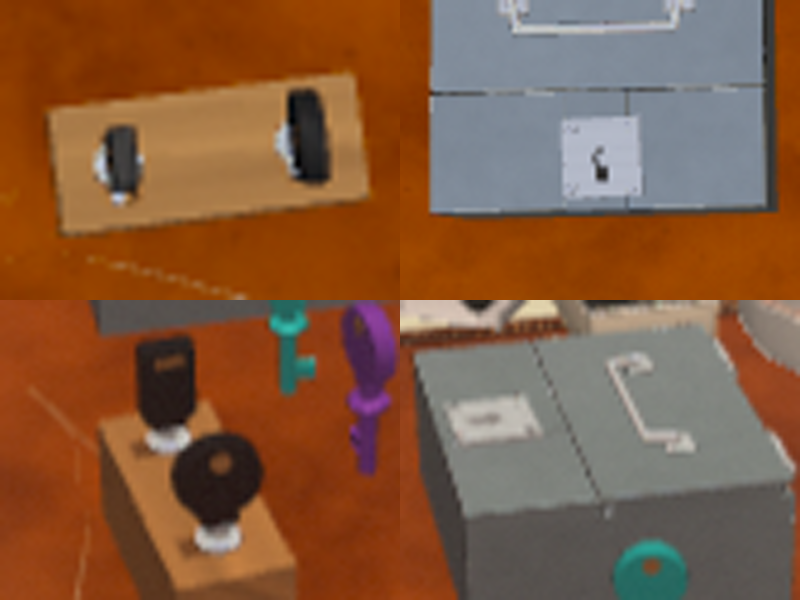

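View pics/z0b.png

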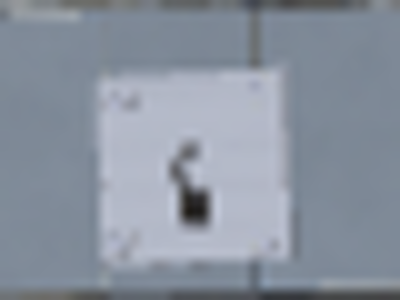

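The zooms confirm that the round key is in the right-hand (-y) slot and the square one in the left. The lock plate is centred near (183.3,202.5) in the top view, with the dark notch towards the front at (183.4,206.7). Now the poses.

```bash
python3 - <<'E'
from h import *
np.set_printoptions(precision=2,suppress=True)
W=lambda P,z:np.array([onz('top',p,z) for p in P])
def rep(n,P,z):
    Q=W(P,z);c=Q.mean(0);e=[Q[(i+1)%4]-Q[i] for i in range(4)]
    # corners TL,TR,BR,BL ; image right ~ -y
    yaw=np.degrees([np.arctan2(e[0][0],-e[0][1]),np.arctan2(-e[1][1],-e[1][0]),np.arctan2(-e[2][0],e[2][1]),np.arctan2(e[3][1],e[3][0])])
    print(n,c,'len',[round(float(np.linalg.norm(x)),1) for x in e],'yaw terms',yaw, 'dirs',Q)
T=np.array
rep('stand',T([[47,113],[355,73],[370,197],[63,235]])/6.25+[269.58,184.58],46)
rep('plate',T([[98,73],[283,66],[290,258],[103,265]])/10+[163.55,185.55],78)
rep('deck',T([[430,93],[765,88],[765,210],[432,212]])*.24-[96,0]+[134.6,164.6],75)
k=lambda p:T(p)/6.25+[269.58,184.58]
print('roundkey head top',W([k([307,136])],85),W([k([307,136])],76))
print('hole',W([T([189,163])/10+[163.55,185.55]],76),'notch',W([T([194,207])/10+[163.55,185.55]],76))
# side: plate quad & bows; crops scale 5 off (210,190); scale 4.762 off(215,125)
s=lambda p:(T(p)-[0,300])/5+[209.6,189.6]
s2=lambda p:(T(p)-[400,300])/4.762+[214.6,124.6]
print('side bow',s([218,480]),'tri',tri('side',s([218,478]),'top',k([307,136])))
print('side plate ctr',np.array([onz('side',s2(p),78) for p in [[445,405],[518,392],[541,434],[465,445]]]))
E
```

```text
stand [ 462.49 -158.06   46.  ] len [112.8, 45.3, 111.9, 44.7] yaw terms [6.54 5.26 6.24 6.43] dirs [[ 478.46  -99.72   46.  ]
 [ 491.31 -211.82   46.  ]
 [ 446.18 -215.98   46.  ]
 [ 434.01 -104.73   46.  ]]
plate [480.6  110.04  78.  ] len [41.4, 42.8, 41.7, 42.9] yaw terms [1.25 2.06 1.29 1.68] dirs [[501.56 131.45  78.  ]
 [502.46  90.03  78.  ]
 [459.66  88.5   78.  ]
 [458.73 130.19  78.  ]]
deck [483.87 112.56  75.  ] len [180.7, 65.3, 178.6, 64.1] yaw terms [-0.09 -0.38 -0.49  1.52] dirs [[516.36 203.25  75.  ]
 [516.08  22.5   75.  ]
 [450.76  22.94  75.  ]
 [452.29 201.55  75.  ]]
roundkey head top [[ 466.12 -189.63   85.  ]] [[ 466.7 -190.6   76. ]]
hole [[481.29 111.4   76.  ]] notch [[471.45 110.27  76.  ]]
side bow [253.2 225.6] tri (array([ 466.76, -190.69,   75.22]), np.float64(0.0225008987263178))
side plate ctr [[459.22 131.62  78.  ]
 [497.62 137.83  78.  ]
 [500.82  89.64  78.  ]
 [462.62  86.51  78.  ]]
```

```bash
cat >> h.py <<'E'
from scipy.spatial.transform import Rotation as Ro
def plan(target,yaw=None,d=True):
    """print state, turn about tool z to get tool-x at yaw deg, and tool-frame shift after that turn"""
    s=ctrl.sense();R=Ro.from_quat(np.roll(s['ee_rot'],-1));M=R.as_matrix()
    a=np.degrees(np.arctan2(M[1,0],M[0,0]))
    print('t',round(s['time_s'],2),'pos',np.round(s['eef_pos'],2),'yaw',round(a,2),'z',np.round(M[:,2],4),'q',np.round(s['joints'],3),'F',np.round(s['force'],2),'T',np.round(s['wrist_torque'],3),'g',round(s['grip_width']*85.4,2))
    if target is None: return
    turn=0 if yaw is None else -(yaw-a)
    M2=M@Ro.from_rotvec([0,0,np.radians(turn)]).as_matrix()
    print('turn z',round(turn,2),'then shift',np.round(M2.T@(np.array(target)-s['eef_pos']),2))
E
python3 -c "
from h import *
plan([466.3,-190.8,140],96.2)"
```

```text
t 0.9 pos [173.5  495.49 231.27] yaw 70.7 z [-1.e-04 -1.e-04 -1.e+00] q [ 1.011  0.313  1.498  0.     1.331 -0.223] F [ 0.13  0.18 -0.09] T [-0.046  0.002 -0.014] g 85.6
turn z -25.5 then shift [-713.89  216.97   91.3 ]
```

play_rows(motion=[[[0,0,0],[0,0,-5.1]],[[0,0,0],[0,0,-5.1]],[[0,0,0],[0,0,-5.1]],[[0,0,0],[0,0,-5.1]],[[0,0,0],[0,0,-5.1]],[[-28,9,0],[0,0,0]],[[-28,9,0],[0,0,0]],[[-28,9,0],[0,0,0]],[[-28,9,0],[0,0,0]],[[-28,9,0],[0,0,0]],[[-28,9,0],[0,0,0]],[[-28,9,0],[0,0,0]],[[-28,9,0],[0,0,0]],[[-28,9,0],[0,0,0]],[[-28,9,0],[0,0,0]],[[-28,9,0],[0,0,0]],[[-28,9,0],[0,0,0]],[[-28,9,0],[0,0,0]],[[-28,9,0],[0,0,0]],[[-28,9,0],[0,0,0]]], fingers=40)

```text
time_s: 2.57
eef_pos: [353.4, 91.1, 231.5]
ee_rot: [0.0, 0.668, 0.744, 0.0]
force: [1.3, 0.9, -0.4]
grip_width: 0.466
```

```bash
python3 -c "
from h import *
plan([466.3,-190.8,140],96.2)"
```

```text
t 2.57 pos [353.43  91.13 231.53] yaw 96.2 z [ 7.e-04 -0.e+00 -1.e+00] q [-0.072 -0.053  1.918  0.     1.275 -1.751] F [ 1.31  0.9  -0.43] T [-0.027 -0.011  0.016] g 39.83
turn z -0.0 then shift [-292.46   81.69   91.62]
```

play_rows(motion=[[[-24.5,6.8,4],[0,0,0]],[[-24.5,6.8,4],[0,0,0]],[[-24.5,6.8,6],[0,0,0]],[[-24.5,6.8,8],[0,0,0]],[[-24.5,6.8,8],[0,0,0]],[[-24.5,6.8,8],[0,0,0]],[[-24.5,6.8,8],[0,0,0]],[[-24.5,6.8,9],[0,0,0]],[[-24.5,6.8,9],[0,0,0]],[[-24.5,6.8,9],[0,0,0]],[[-24.5,6.8,9],[0,0,0]],[[-24.5,6.8,9],[0,0,0]],[[0,0,0],[0,0,0]],[[0,0,0],[0,0,0]]])

```text
time_s: 3.73
eef_pos: [465.8, -191.4, 139.7]
ee_rot: [-0.001, 0.668, 0.744, -0.0]
force: [-0.5, 0.2, 0.7]
grip_width: 0.463
```

```bash
python3 -c "
from h import *
plan([466.4,-190.8,57],96.2)
s=snap('side','s1')
cv2.imwrite('pics/z1.png',cv2.resize(s[140:290,180:330,::-1],(600,600),interpolation=cv2.INTER_CUBIC))"
```

```text
t 3.73 pos [ 465.83 -191.44  139.67] yaw 96.12 z [-1.e-03  9.e-04 -1.e+00] q [-0.623  0.361  1.686  0.     1.096 -2.301] F [-0.51  0.24  0.67] T [ 0.001 -0.009 -0.003] g 39.52
turn z -0.08 then shift [ 0.49  0.71 82.67]
```

View pics/z1.png

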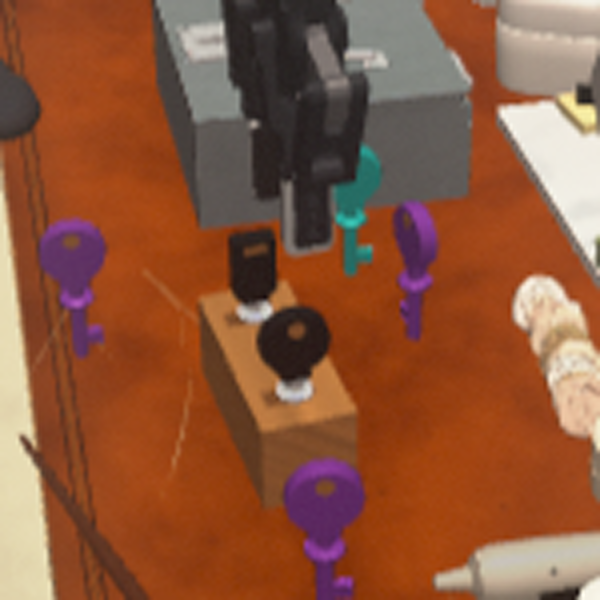

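The gripper hangs above the stand, and the round key (295,345 in the crop) is free of it. I'll descend and grip.

play_rows(motion=[[[0.5,0.7,8],[0,0,0]],[[0,0,8],[0,0,0]],[[0,0,8],[0,0,0]],[[0,0,8],[0,0,0]],[[0,0,8],[0,0,0]],[[0,0,8],[0,0,0]],[[0,0,8],[0,0,0]],[[0,0,8],[0,0,0]],[[0,0,6],[0,0,0]],[[0,0,6],[0,0,0]],[[0,0,6],[0,0,0]],[[0,0,0],[0,0,0]],[[0,0,0],[0,0,0]]])

```text
time_s: 4.87
eef_pos: [466.6, -190.4, 58.1]
ee_rot: [-0.0, 0.668, 0.744, -0.0]
force: [0.2, 0.1, -0.1]
grip_width: 0.468
```

play_rows(motion=[[[0,0,0],[0,0,0]],[[0,0,0],[0,0,0]],[[0,0,0],[0,0,0]],[[0,0,0],[0,0,0]],[[0,0,0],[0,0,0]],[[0,0,0],[0,0,0]],[[0,0,0],[0,0,0]]], fingers=0, squeeze=40)

```text
time_s: 5.45
eef_pos: [466.8, -190.5, 58.7]
ee_rot: [0.0, 0.668, 0.744, 0.0]
force: [0.5, 0.1, 4.9]
grip_width: 0.112
```

```bash
python3 -c "
from h import *
plan([466.4,-190.8,57],96.2)"
```

```text
t 5.45 pos [ 466.84 -190.52   58.68] yaw 96.21 z [ 6.e-04 -5.e-04 -1.e+00] q [-0.62   0.479  1.759 -0.     0.902 -2.299] F [0.53 0.14 4.87] T [-0.003  0.156  0.03 ] g 9.53
turn z 0.01 then shift [-0.23 -0.47  1.68]
```

play_rows(motion=[[[0,0,-3],[0,0,0]],[[0,0,-5],[0,0,0]],[[0,0,-6],[0,0,0]],[[0,0,-6],[0,0,0]],[[0,0,-6],[0,0,0]],[[0,0,-6],[0,0,0]],[[0,0,-8],[0,0,0]],[[0,0,-10],[0,0,0]],[[0,0,-12],[0,0,0]],[[0,0,-12],[0,0,0]],[[0,0,-12],[0,0,0]],[[0,0,-12],[0,0,0]],[[0,0,-12],[0,0,0]],[[0,0,0],[0,0,0]],[[0,0,0],[0,0,0]]])

```text
time_s: 6.7
eef_pos: [466.7, -190.4, 168.8]
ee_rot: [0.001, 0.668, 0.744, 0.0]
force: [0.6, 0.0, -0.3]
grip_width: 0.111
```

```bash
python3 -c "
from h import *
plan([480.6,110.0,150],91.6)
s=snap('side','s2');t=snap('top','t2')
p=proj('side',[466,-191,140]);print(p)
x,y=int(p[0])-40,int(p[1])-30
cv2.imwrite('pics/z2.png',cv2.resize(s[y-5:y+85,x-15:x+105,::-1],(800,600),interpolation=cv2.INTER_CUBIC))"
```

```text
t 6.7 pos [ 466.75 -190.41  168.84] yaw 96.21 z [ 1.e-03 -7.e-04 -1.e+00] q [-0.62   0.326  1.651 -0.     1.163 -2.299] F [ 0.6   0.02 -0.3 ] T [-0.006  0.002 -0.007] g 9.45
turn z 4.61 then shift [299.92  22.22  18.64]
[252.18785946 195.50654663]
```

View pics/z2.png

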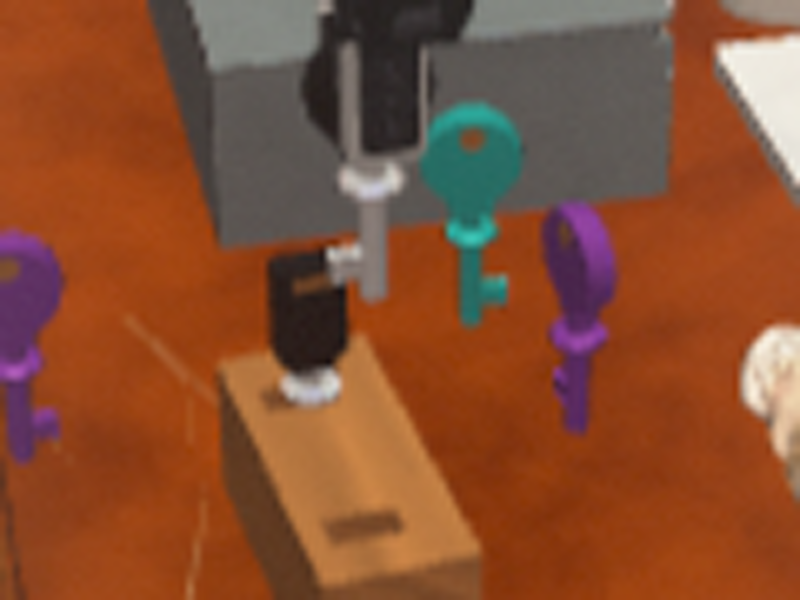

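The key hangs plumb in the fingers with its bit to the front, the slot is empty and the square key is undisturbed. I'll carry it to the lock.

play_rows(motion=[[[0,0,0],[0,0,4.6]],[[10,1.2,0],[0,0,0]],[[20,1.5,0],[0,0,0]],[[20,1.5,0],[0,0,0]],[[25,2,0],[0,0,0]],[[25,2,0],[0,0,0]],[[25,2,0],[0,0,0]],[[25,2,0],[0,0,0]],[[25,2,0],[0,0,0]],[[25,2,0],[0,0,0]],[[25,2,2],[0,0,0]],[[25,1,3],[0,0,0]],[[20,1,4],[0,0,0]],[[20,1,5],[0,0,0]],[[10,1,7],[0,0,0]],[[0,0,8],[0,0,0]],[[0,0,5],[0,0,0]],[[0,0,0],[0,0,0]],[[0,0,0],[0,0,0]],[[0,0,0],[0,0,0]]])

```text
time_s: 8.47
eef_pos: [480.7, 109.4, 134.5]
ee_rot: [0.0, 0.697, 0.717, 0.0]
force: [-0.1, 0.3, -0.3]
grip_width: 0.108
```

```bash
python3 -c "
from h import *
np.set_printoptions(precision=2,suppress=True)
print('tip s2 predicted',proj('side',[466.75,-190.41,122.1]),'seen 252.5,204.1')
plan([480.5,110.2,135],91.6)
s=snap('side','s3');p=ctrl.sense()['eef_pos']
print(proj('side',p-[0,0,46.7]), proj('side',[480.5,110.2,78]))
cv2.imwrite('pics/z3.png',cv2.resize(s[125:185,205:285,::-1],(800,600),interpolation=cv2.INTER_CUBIC))"
```

```text
tip s2 predicted [252.72 203.77] seen 252.5,204.1
t 8.47 pos [480.68 109.41 134.51] yaw 91.55 z [ 0. -0. -1.] q [-0.01  0.34  1.72 -0.    1.07 -1.61] F [-0.11  0.28 -0.27] T [-0.02 -0.06 -0.03] g 9.23
turn z -0.05 then shift [ 0.79 -0.15 -0.49]
[234.21 146.08] [234.23 149.71]
```

View pics/z3.png

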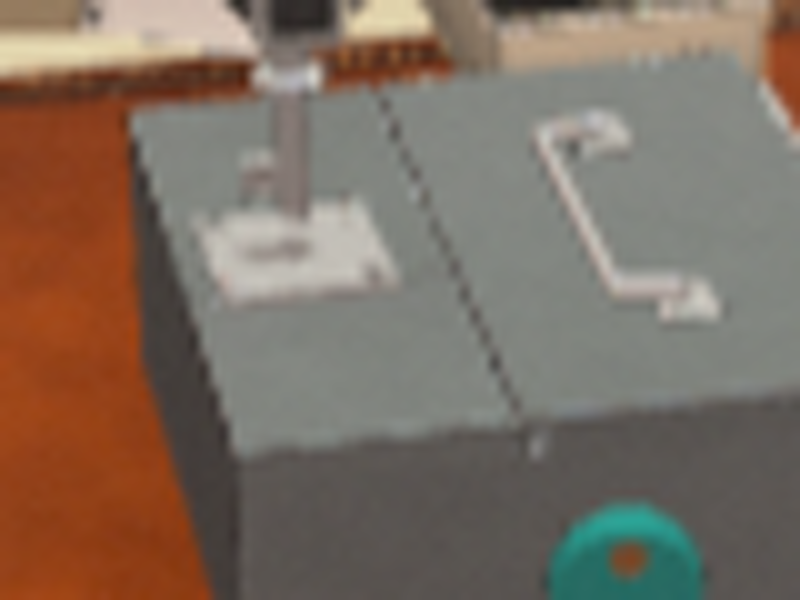

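The tip hangs right above the keyhole: tip at crop (293,215), hole at about (290,245). I'll lower it gently by feel.

play_rows(motion=[[[0.8,0,2],[0,0,0]],[[0,0,2],[0,0,0]],[[0,0,2],[0,0,0]],[[0,0,2],[0,0,0]],[[0,0,1],[0,0,0]],[[0,0,1],[0,0,0]],[[0,0,1],[0,0,0]],[[0,0,1],[0,0,0]],[[0,0,0],[0,0,0]]])

```text
time_s: 9.27
eef_pos: [480.3, 111.0, 122.1]
ee_rot: [-0.0, 0.697, 0.717, -0.0]
force: [0.3, -0.5, -1.5]
grip_width: 0.11
```

```bash
python3 -c "
from h import *
plan([480.5,110.2,135],91.6)"
```

```text
t 9.27 pos [480.33 110.96 122.12] yaw 91.6 z [-3.e-04 -0.e+00 -1.e+00] q [-0.011  0.362  1.737 -0.     1.042 -1.61 ] F [ 0.28 -0.52 -1.54] T [-0.035  0.017 -0.025] g 9.4
turn z 0.0 then shift [ -0.77   0.15 -12.88]
```

play_rows(motion=[[[0,0,1],[0,0,0]],[[0,0,1],[0,0,0]],[[0,0,1],[0,0,0]],[[0,0,0.5],[0,0,0]],[[0,0,0.5],[0,0,0]],[[0,0,0.5],[0,0,0]],[[0,0,0.5],[0,0,0]],[[0,0,0],[0,0,0]]])

```text
time_s: 9.93
eef_pos: [480.4, 110.9, 117.2]
ee_rot: [-0.0, 0.697, 0.717, -0.0]
force: [-0.3, 0.1, -0.7]
grip_width: 0.113
```

```bash
python3 -c "
from h import *
plan([480.5,110.2,135],91.6)"
```

```text
t 9.93 pos [480.37 110.94 117.2 ] yaw 91.6 z [-2.e-04 -0.e+00 -1.e+00] q [-0.011  0.369  1.742 -0.     1.03  -1.61 ] F [-0.31  0.07 -0.73] T [0.004 0.016 0.005] g 9.62
turn z 0.0 then shift [ -0.75   0.11 -17.8 ]
```

play_rows(motion=[[[0,0,0.5],[0,0,0]],[[0,0,0.5],[0,0,0]],[[0,0,0.5],[0,0,0]],[[0,0,0.5],[0,0,0]],[[0,0,0.5],[0,0,0]],[[0,0,0.5],[0,0,0]],[[0,0,0],[0,0,0]]])

```text
time_s: 10.52
eef_pos: [480.5, 111.0, 114.4]
ee_rot: [0.0, 0.697, 0.717, 0.0]
force: [0.5, -0.4, 3.5]
grip_width: 0.114
```

```bash
python3 -c "
from h import *
plan([480.5,110.2,135],91.6)"
```

```text
t 10.52 pos [480.47 110.97 114.38] yaw 91.6 z [ 2.e-04 -0.e+00 -1.e+00] q [-0.011  0.373  1.745 -0.     1.023 -1.61 ] F [ 0.47 -0.39  3.5 ] T [-0.023  0.116 -0.022] g 9.77
turn z 0.0 then shift [-7.700e-01  1.000e-02 -2.062e+01]
```

play_rows(motion=[[[0,0,0.5],[0,0,0]],[[0,0,0.5],[0,0,0]],[[0,0,0.5],[0,0,0]],[[0,0,0.5],[0,0,0]],[[0,0,0],[0,0,0]]])

```text
time_s: 10.93
eef_pos: [480.5, 110.9, 112.3]
ee_rot: [0.0, 0.697, 0.717, 0.0]
force: [-0.4, 1.4, 3.2]
grip_width: 0.11
```

```bash
python3 -c "
from h import *
plan([480.5,110.2,135],91.6)"
```

```text
t 10.93 pos [480.45 110.94 112.25] yaw 91.6 z [ 1.e-04 -0.e+00 -1.e+00] q [-0.011  0.376  1.747 -0.     1.018 -1.61 ] F [-0.4   1.36  3.24] T [0.008 0.127 0.017] g 9.41
turn z 0.0 then shift [ -0.74   0.03 -22.75]
```

play_rows(motion=[[[0,0,1],[0,0,0]],[[0,0,1],[0,0,0]],[[0,0,1],[0,0,0]],[[0,0,1],[0,0,0]],[[0,0,1],[0,0,0]],[[0,0,1],[0,0,0]],[[0,0,0.5],[0,0,0]],[[0,0,0.5],[0,0,0]],[[0,0,0.5],[0,0,0]],[[0,0,0.5],[0,0,0]],[[0,0,0],[0,0,0]]])

```text
time_s: 11.85
eef_pos: [480.5, 110.9, 104.3]
ee_rot: [0.0, 0.697, 0.717, 0.0]
force: [-1.2, -0.1, 5.0]
grip_width: 0.113
```

```bash
python3 -c "
from h import *
plan([480.5,110.2,135],91.6)"
```

```text
t 11.85 pos [480.49 110.94 104.32] yaw 91.6 z [ 2.e-04 -0.e+00 -1.e+00] q [-0.011  0.388  1.755 -0.     0.999 -1.61 ] F [-1.22 -0.14  5.  ] T [0.021 0.151 0.007] g 9.63
turn z 0.0 then shift [ -0.74  -0.   -30.68]
```

Now 0.4 mm steps to feel for the bottom.

play_rows(motion=[[[0,0,0.4],[0,0,0]],[[0,0,0.4],[0,0,0]],[[0,0,0.4],[0,0,0]],[[0,0,0.4],[0,0,0]],[[0,0,0],[0,0,0]],[[0,0,0],[0,0,0]]])

```text
time_s: 12.35
eef_pos: [480.5, 111.0, 102.8]
ee_rot: [0.0, 0.697, 0.717, 0.0]
force: [-1.2, -0.8, 5.9]
grip_width: 0.107
```

```bash
python3 -c "
from h import *
plan([480.5,110.2,135],91.6)"
```

```text
t 12.35 pos [480.5  110.97 102.81] yaw 91.61 z [ 3.e-04 -0.e+00 -1.e+00] q [-0.011  0.39   1.756 -0.     0.995 -1.61 ] F [-1.19 -0.78  5.93] T [-0.032  0.146  0.038] g 9.17
turn z 0.01 then shift [-7.700e-01 -1.000e-02 -3.219e+01]
```

play_rows(motion=[[[0,0,0.4],[0,0,0]],[[0,0,0.4],[0,0,0]],[[0,0,0],[0,0,0]],[[0,0,0],[0,0,0]]])

```text
time_s: 12.68
eef_pos: [480.5, 111.0, 102.1]
ee_rot: [0.0, 0.697, 0.717, 0.0]
force: [-0.0, 0.5, 6.8]
grip_width: 0.111
```

```bash
python3 -c "
from h import *
plan([480.5,110.2,135],91.6)"
```

```text
t 12.68 pos [480.5  110.99 102.06] yaw 91.61 z [ 3.e-04  0.e+00 -1.e+00] q [-0.011  0.391  1.757  0.     0.993 -1.61 ] F [-0.04  0.49  6.76] T [0.026 0.204 0.024] g 9.47
turn z 0.01 then shift [-7.900e-01 -2.000e-02 -3.294e+01]
```

play_rows(motion=[[[0,0,0],[0,0,2]],[[0,0,0],[0,0,2]],[[0,0,0],[0,0,2]],[[0,0,0],[0,0,2]],[[0,0,0],[0,0,0]],[[0,0,0],[0,0,0]]])

```text
time_s: 13.18
eef_pos: [480.4, 110.3, 102.1]
ee_rot: [0.001, 0.745, 0.667, -0.001]
force: [-1.7, -4.5, 6.9]
grip_width: 0.109
```

```bash
python3 -c "
from h import *
plan([480.5,110.2,135],83.6)"
```

```text
t 13.18 pos [480.43 110.28 102.08] yaw 83.62 z [-1.0e-04 -1.5e-03 -1.0e+00] q [-0.012  0.391  1.757 -0.002  0.993 -1.47 ] F [-1.75 -4.51  6.89] T [-0.907  0.362  0.032] g 9.27
turn z 0.02 then shift [ -0.12   0.08 -32.92]
```

play_rows(motion=[[[0,0,0],[0,0,2]],[[0,0,0],[0,0,2]],[[0,0,0],[0,0,0]],[[0,0,0],[0,0,0]]])

```text
time_s: 13.52
eef_pos: [480.3, 110.2, 102.1]
ee_rot: [0.001, 0.768, 0.64, -0.001]
force: [-2.1, -5.0, 7.6]
grip_width: 0.11
```

```bash
python3 -c "
from h import *
plan([480.5,110.2,135],79.6)"
```

```text
t 13.52 pos [480.35 110.17 102.06] yaw 79.62 z [-4.0e-04 -1.8e-03 -1.0e+00] q [-0.012  0.391  1.757 -0.002  0.994 -1.4  ] F [-2.07 -5.02  7.57] T [-1.035  0.433  0.058] g 9.41
turn z 0.02 then shift [  0.     0.14 -32.94]
```

It turns against a steady 0.05 N m or so. Continuing to about 60°.

play_rows(motion=[[[0,0,0],[0,0,3]],[[0,0,0],[0,0,3]],[[0,0,0],[0,0,3]],[[0,0,0],[0,0,3]],[[0,0,0],[0,0,3]],[[0,0,0],[0,0,3]],[[0,0,0],[0,0,3]],[[0,0,0],[0,0,3]],[[0,0,0],[0,0,0]]])

```text
time_s: 14.27
eef_pos: [480.1, 110.1, 102.1]
ee_rot: [0.001, 0.885, 0.465, -0.001]
force: [-3.9, -6.5, 8.8]
grip_width: 0.113
```

play_rows(motion=[[[0,0,0],[0,0,3]],[[0,0,0],[0,0,3]],[[0,0,0],[0,0,3]],[[0,0,0],[0,0,3]],[[0,0,0],[0,0,3]],[[0,0,0],[0,0,3]],[[0,0,0],[0,0,3]],[[0,0,0],[0,0,3]],[[0,0,0],[0,0,0]]])

```text
time_s: 15.02
eef_pos: [479.9, 110.1, 102.0]
ee_rot: [0.001, 0.962, 0.271, -0.001]
force: [-4.7, -6.6, 10.1]
grip_width: 0.113
```

```bash
python3 -c "
from h import *
plan([480.5,110.9,102],31.6)"
```

```text
t 15.02 pos [479.88 110.06 102.05] yaw 31.48 z [-0.0017 -0.0021 -1.    ] q [-0.012  0.391  1.758 -0.003  0.995 -0.56 ] F [-4.7  -6.6  10.11] T [-1.231  0.961  0.1  ] g 9.68
turn z -0.12 then shift [ 0.97 -0.39  0.05]
```

play_rows(motion=[[[-0.4,0.2,-0.2],[0,0,2]],[[0,0,0],[0,0,2]],[[0,0,0],[0,0,2]],[[0,0,0],[0,0,2]],[[0,0,0],[0,0,2]],[[0,0,0],[0,0,1]],[[0,0,0],[0,0,0]],[[0,0,0],[0,0,0]]])

```text
time_s: 15.68
eef_pos: [479.4, 109.9, 102.0]
ee_rot: [0.001, 0.984, 0.179, -0.001]
force: [-4.9, -5.4, 8.5]
grip_width: 0.114
```

```bash
python3 -c "
from h import *
plan([480.5,110.9,102],20.6)"
```

```text
t 15.68 pos [479.39 109.9  102.05] yaw 20.63 z [-0.0023 -0.0016 -1.    ] q [-0.012  0.39   1.759 -0.002  0.995 -0.372] F [-4.87 -5.39  8.5 ] T [-0.998  1.062  0.073] g 9.77
turn z 0.03 then shift [ 1.39 -0.55  0.04]
```

play_rows(motion=[[[0,0,0],[0,0,2]],[[0,0,0],[0,0,2]],[[0,0,0],[0,0,0]],[[0,0,0],[0,0,0]]])

```text
time_s: 16.02
eef_pos: [479.3, 109.9, 102.0]
ee_rot: [0.001, 0.989, 0.145, -0.001]
force: [-4.9, -4.6, 8.7]
grip_width: 0.115
```

```bash
python3 -c "
from h import *
plan([480.5,110.9,102],16.6)
a=ctrl.capture('side').astype(int);b=cv2.imread('pics/s3.png')[:,:,::-1].astype(int)
print(np.abs(a-b)[130:180,250:300].mean())"
```

```text
t 16.02 pos [479.32 109.95 102.04] yaw 16.63 z [-0.0025 -0.0016 -1.    ] q [-0.012  0.39   1.759 -0.002  0.995 -0.302] F [-4.94 -4.6   8.73] T [-0.922  1.066  0.028] g 9.79
turn z 0.03 then shift [ 1.4  -0.57  0.03]
1.4497333333333333
```

play_rows(motion=[[[0,0,0],[0,0,2]],[[0,0,0],[0,0,2]],[[0,0,0],[0,0,0]],[[0,0,0],[0,0,0]]])

```text
time_s: 16.4
eef_pos: [479.3, 110.0, 102.1]
ee_rot: [0.001, 0.994, 0.11, -0.001]
force: [-6.0, -4.7, 9.0]
grip_width: 0.111
```

```bash
cat > chk.py <<'E'
from h import *
plan(None)
a=ctrl.capture('side').astype(int);b=cv2.imread('pics/s3.png')[:,:,::-1].astype(int)
print('lid diff',np.abs(a-b)[130:180,250:300].mean())
E
python3 chk.py
```

```text
t 16.4 pos [479.26 109.97 102.05] yaw 12.63 z [-0.0026 -0.0015 -1.    ] q [-0.012  0.39   1.759 -0.002  0.995 -0.232] F [-5.96 -4.69  9.01] T [-0.911  1.17   0.097] g 9.5
lid diff 1.5854666666666666
```

play_rows(motion=[[[0,0,0],[0,0,1.5]],[[0,0,0],[0,0,1.5]],[[0,0,0],[0,0,0]],[[0,0,0],[0,0,0]]])

```text
time_s: 16.78
eef_pos: [479.2, 110.0, 102.1]
ee_rot: [0.001, 0.996, 0.084, -0.001]
force: [-5.9, -3.9, 8.5]
grip_width: 0.114
```

```bash
python3 chk.py
```

```text
t 16.78 pos [479.24 110.   102.06] yaw 9.63 z [-0.0027 -0.0014 -1.    ] q [-0.012  0.39   1.759 -0.002  0.995 -0.18 ] F [-5.85 -3.88  8.49] T [-0.842  1.113  0.054] g 9.76
lid diff 1.9433333333333334
```

play_rows(motion=[[[0,0,0],[0,0,1.5]],[[0,0,0],[0,0,1.5]],[[0,0,0],[0,0,0]],[[0,0,0],[0,0,0]]])

```text
time_s: 17.17
eef_pos: [479.4, 110.2, 102.0]
ee_rot: [0.0, 0.998, 0.058, -0.001]
force: [-5.3, -2.4, 8.2]
grip_width: 0.111
```

```bash
python3 chk.py
```

```text
t 17.17 pos [479.39 110.15 102.05] yaw 6.62 z [-0.0023 -0.0011 -1.    ] q [-1.200e-02  3.900e-01  1.759e+00 -1.000e-03  9.950e-01 -1.270e-01] F [-5.3  -2.36  8.23] T [-0.692  0.984  0.057] g 9.45
lid diff 11.2304
```

play_rows(motion=[[[0,0,0],[0,0,0]],[[0,0,0],[0,0,0]],[[0,0,0],[0,0,0]]])

```text
time_s: 17.47
eef_pos: [479.4, 110.1, 102.0]
ee_rot: [0.0, 0.998, 0.058, -0.001]
force: [-5.0, -3.7, 7.8]
grip_width: 0.112
```

```bash
python3 -c "
from h import *
plan(None)
s=snap('side','s4')
cv2.imwrite('pics/z4.png',cv2.resize(s[110:200,200:320,::-1],(800,600),interpolation=cv2.INTER_CUBIC))"
```

```text
t 17.47 pos [479.37 110.13 102.02] yaw 6.63 z [-0.0024 -0.0011 -1.    ] q [-1.200e-02  3.900e-01  1.759e+00 -1.000e-03  9.950e-01 -1.270e-01] F [-4.98 -3.65  7.8 ] T [-0.686  1.021  0.031] g 9.61
```

View pics/z4.png

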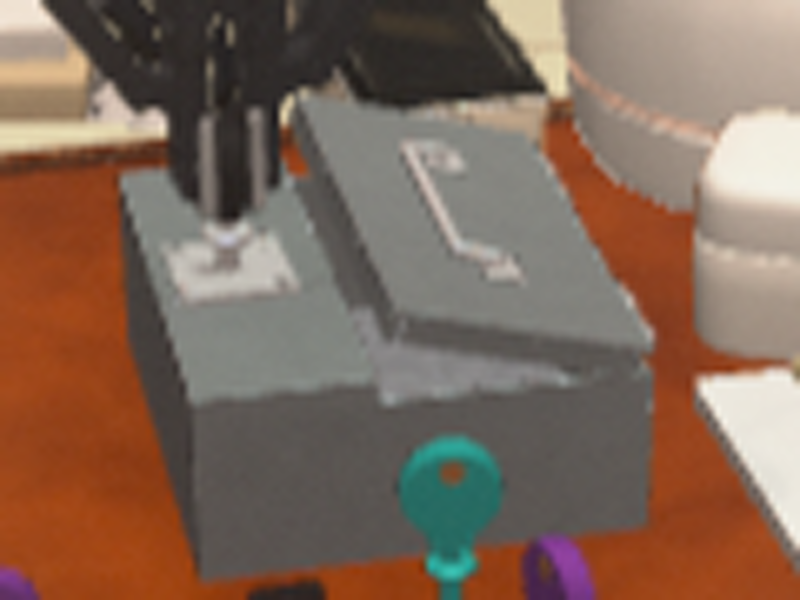

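The lid is clearly up. Turning back home.

play_rows(motion=[[[0,0,0],[0,0,-3]],[[0,0,0],[0,0,-4]],[[0,0,0],[0,0,-4]],[[0,0,0],[0,0,-4]],[[0,0,0],[0,0,-4]],[[0,0,0],[0,0,-4]],[[0,0,0],[0,0,-4]],[[0,0,0],[0,0,-4]],[[0,0,0],[0,0,-4]],[[0,0,0],[0,0,-4]],[[0,0,0],[0,0,-4]],[[0,0,0],[0,0,-4]],[[0,0,0],[0,0,-4]],[[0,0,0],[0,0,-4]],[[0,0,0],[0,0,-4]],[[0,0,0],[0,0,-4]],[[0,0,0],[0,0,-4]],[[0,0,0],[0,0,-4]],[[0,0,0],[0,0,-4]],[[0,0,0],[0,0,0]]])

```text
time_s: 19.18
eef_pos: [480.4, 111.0, 102.2]
ee_rot: [-0.0, 0.756, 0.654, 0.001]
force: [0.2, 3.5, 5.0]
grip_width: 0.111
```

```bash
python3 -c "
from h import *
plan([480.5,110.9,102],91.6)"
```

```text
t 19.18 pos [480.39 110.96 102.21] yaw 81.73 z [ 8.e-04  8.e-04 -1.e+00] q [-1.200e-02  3.910e-01  1.758e+00  1.000e-03  9.930e-01 -1.439e+00] F [0.18 3.54 4.96] T [ 0.6   -0.011 -0.051] g 9.47
turn z -9.87 then shift [-0.06  0.1   0.21]
```

play_rows(motion=[[[0,0,0],[0,0,-2]],[[0,0,0],[0,0,-2]],[[0,0,0],[0,0,-2]],[[0,0,0],[0,0,-2]],[[0,0,0],[0,0,0]]])

```text
time_s: 19.6
eef_pos: [480.3, 111.0, 102.2]
ee_rot: [-0.0, 0.71, 0.704, 0.0]
force: [-0.4, 3.1, 5.2]
grip_width: 0.114
```

```bash
python3 -c "
from h import *
plan([480.5,110.9,102],91.6)"
```

```text
t 19.6 pos [480.31 110.99 102.21] yaw 89.56 z [ 5.e-04  8.e-04 -1.e+00] q [-1.200e-02  3.910e-01  1.758e+00  1.000e-03  9.930e-01 -1.575e+00] F [-0.4   3.09  5.25] T [ 0.629  0.022 -0.012] g 9.7
turn z -2.04 then shift [-0.09  0.19  0.21]
```

play_rows(motion=[[[0,0,0],[0,0,-2]],[[0,0,0],[0,0,0]],[[0,0,-0.5],[0,0,0]],[[0,0,-0.5],[0,0,0]],[[0,0,-0.5],[0,0,0]],[[0,0,-0.5],[0,0,0]],[[0,0,-0.5],[0,0,0]],[[0,0,-0.5],[0,0,0]],[[0,0,0],[0,0,0]],[[0,0,0],[0,0,0]]])

```text
time_s: 20.43
eef_pos: [480.2, 110.7, 105.2]
ee_rot: [-0.0, 0.697, 0.717, 0.0]
force: [1.0, 4.8, 4.5]
grip_width: 0.11
```

```bash
python3 -c "
from h import *
plan([480.5,110.9,102],91.6)"
```

```text
t 20.43 pos [480.23 110.72 105.2 ] yaw 91.59 z [ 3.e-04  3.e-04 -1.e+00] q [-0.012  0.386  1.755  0.     1.    -1.61 ] F [0.96 4.79 4.51] T [ 1.108 -0.107  0.029] g 9.4
turn z -0.01 then shift [0.17 0.28 3.2 ]
```

play_rows(motion=[[[0.2,0,-0.5],[0,0,0]],[[0,0,-1],[0,0,0]],[[0,0,-1],[0,0,0]],[[0,0,-1],[0,0,0]],[[0,0,-1],[0,0,0]],[[0,0,0],[0,0,0]]])

```text
time_s: 20.93
eef_pos: [480.2, 110.7, 109.8]
ee_rot: [0.0, 0.697, 0.717, -0.0]
force: [0.4, 4.2, 4.4]
grip_width: 0.108
```

```bash
python3 -c "
from h import *
plan([480.5,110.9,102],91.6)"
```

```text
t 20.93 pos [480.19 110.72 109.81] yaw 91.6 z [ 1.e-04 -1.e-04 -1.e+00] q [-0.012  0.379  1.75  -0.     1.012 -1.61 ] F [0.4  4.16 4.42] T [ 0.782 -0.122 -0.014] g 9.19
turn z 0.0 then shift [0.17 0.31 7.81]
```

play_rows(motion=[[[0.4,0,-1],[0,0,0]],[[0,0,-2],[0,0,0]],[[0,0,-2],[0,0,0]],[[0,0,-2],[0,0,0]],[[0,0,-2],[0,0,0]],[[0,0,-3],[0,0,0]],[[0,0,-3],[0,0,0]],[[0,0,-4],[0,0,0]],[[0,0,-5],[0,0,0]],[[0,0,-6],[0,0,0]],[[0,0,-8],[0,0,0]],[[0,0,-8],[0,0,0]],[[0,0,-8],[0,0,0]],[[0,0,-5],[0,0,0]],[[0,0,0],[0,0,0]],[[0,0,0],[0,0,0]]])

```text
time_s: 22.27
eef_pos: [480.2, 111.2, 168.8]
ee_rot: [0.0, 0.697, 0.717, 0.0]
force: [-0.3, 0.9, -0.0]
grip_width: 0.111
```

```bash
python3 -c "
from h import *
plan([466.8,-190.5,169],96.2)
s=snap('side','s5');p=ctrl.sense()['eef_pos'];q=proj('side',p-[0,0,30]);x,y=map(int,q);print(q)
print(proj('side',p-[0,0,46.7]),proj('side',p-[0,0,12.7]),x-30,y-24)
cv2.imwrite('pics/z5.png',cv2.resize(s[y-24:y+36,x-30:x+50,::-1],(800,600),interpolation=cv2.INTER_CUBIC))"
```

```text
t 22.27 pos [480.18 111.17 168.76] yaw 91.6 z [ 4.e-04 -0.e+00 -1.e+00] q [-0.011  0.303  1.683 -0.     1.155 -1.609] F [-0.28  0.9  -0.01] T [-0.048  0.026 -0.077] g 9.48
turn z -4.6 then shift [-2.9846e+02 -4.5890e+01 -2.4000e-01]
[232.96182139 126.121357  ]
[233.24587983 132.73702835] [232.66259716 119.15247704] 202 102
```

View pics/z5.png

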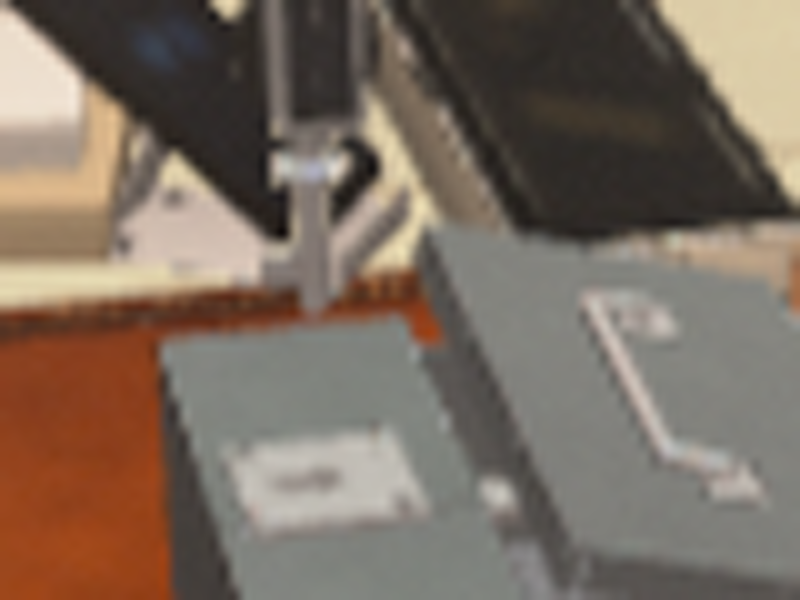

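The key is out and plumb, and the lid is up. Taking the key back to its slot.

play_rows(motion=[[[0,0,0],[0,0,-4.6]],[[-10,-1.5,0],[0,0,0]],[[-18,-2.8,0],[0,0,0]],[[-24,-3.7,0],[0,0,0]],[[-24,-3.7,0],[0,0,0]],[[-24,-3.7,0],[0,0,0]],[[-24,-3.7,0],[0,0,0]],[[-24,-3.7,0],[0,0,0]],[[-24,-3.7,0],[0,0,0]],[[-24,-3.7,0],[0,0,0]],[[-24,-3.7,0],[0,0,0]],[[-24,-3.7,0],[0,0,0]],[[-24,-3.7,0],[0,0,0]],[[-18,-2.8,0],[0,0,0]],[[-10,-1.5,0],[0,0,0]],[[-2.5,0,0],[0,0,0]],[[0,0,0],[0,0,0]],[[0,0,0],[0,0,0]]])

```text
time_s: 23.82
eef_pos: [467.0, -189.8, 168.5]
ee_rot: [-0.0, 0.668, 0.744, 0.0]
force: [-0.3, -0.5, -0.3]
grip_width: 0.112
```

```bash
python3 -c "
from h import *
plan([466.8,-190.5,59],96.2)"
```

```text
t 23.82 pos [ 467.01 -189.78  168.49] yaw 96.2 z [-3.e-04  4.e-04 -1.e+00] q [-0.619  0.327  1.651  0.     1.164 -2.298] F [-0.26 -0.51 -0.28] T [ 0.02  -0.009 -0.014] g 9.55
turn z 0.0 then shift [ -0.74  -0.26 109.49]
```

play_rows(motion=[[[-0.7,-0.3,6],[0,0,0]],[[0,0,8],[0,0,0]],[[0,0,8],[0,0,0]],[[0,0,8],[0,0,0]],[[0,0,8],[0,0,0]],[[0,0,8],[0,0,0]],[[0,0,8],[0,0,0]],[[0,0,8],[0,0,0]],[[0,0,6],[0,0,0]],[[0,0,4],[0,0,0]],[[0,0,2],[0,0,0]],[[0,0,2],[0,0,0]],[[0,0,2],[0,0,0]],[[0,0,2],[0,0,0]],[[0,0,2],[0,0,0]],[[0,0,2],[0,0,0]],[[0,0,2],[0,0,0]],[[0,0,0],[0,0,0]]])

```text
time_s: 25.32
eef_pos: [466.7, -191.1, 82.2]
ee_rot: [-0.0, 0.668, 0.744, -0.0]
force: [-0.2, -0.7, -0.9]
grip_width: 0.11
```

```bash
python3 -c "
from h import *
plan([466.8,-190.5,59],96.2)"
```

```text
t 25.32 pos [ 466.69 -191.14   82.21] yaw 96.2 z [-5.e-04  3.e-04 -1.e+00] q [-0.621  0.443  1.74   0.     0.959 -2.3  ] F [-0.2  -0.72 -0.87] T [ 0.041  0.013 -0.005] g 9.36
turn z 0.0 then shift [ 0.61  0.18 23.21]
```

play_rows(motion=[[[0.5,0.2,2],[0,0,0]],[[0,0,2],[0,0,0]],[[0,0,2],[0,0,0]],[[0,0,2],[0,0,0]],[[0,0,2],[0,0,0]],[[0,0,2],[0,0,0]],[[0,0,2],[0,0,0]],[[0,0,2],[0,0,0]],[[0,0,2],[0,0,0]],[[0,0,1],[0,0,0]],[[0,0,1],[0,0,0]],[[0,0,1],[0,0,0]],[[0,0,0.5],[0,0,0]],[[0,0,0.5],[0,0,0]],[[0,0,0],[0,0,0]]])

```text
time_s: 26.57
eef_pos: [467.0, -190.7, 60.6]
ee_rot: [-0.0, 0.668, 0.744, -0.0]
force: [0.1, -0.0, -0.4]
grip_width: 0.111
```

```bash
python3 -c "
from h import *
plan([466.8,-190.5,59],96.2)"
```

```text
t 26.57 pos [ 466.98 -190.69   60.56] yaw 96.2 z [-0.  0. -1.] q [-0.62   0.477  1.757 -0.     0.908 -2.299] F [ 0.07 -0.01 -0.36] T [ 0.002 -0.029  0.018] g 9.45
turn z 0.0 then shift [ 0.21 -0.16  1.56]
```

play_rows(motion=[[[0,0,0.5],[0,0,0]],[[0,0,0.5],[0,0,0]],[[0,0,0.5],[0,0,0]],[[0,0,0.5],[0,0,0]],[[0,0,0],[0,0,0]],[[0,0,0],[0,0,0]]])

```text
time_s: 27.07
eef_pos: [467.0, -190.7, 58.7]
ee_rot: [0.0, 0.668, 0.744, -0.0]
force: [-0.9, 0.8, 2.7]
grip_width: 0.112
```

```bash
python3 -c "
from h import *
plan([466.8,-190.5,59],96.2)"
```

```text
t 27.07 pos [ 467.01 -190.71   58.71] yaw 96.2 z [ 1.e-04 -1.e-04 -1.e+00] q [-0.62   0.48   1.758 -0.     0.904 -2.299] F [-0.94  0.83  2.7 ] T [-0.022  0.119  0.048] g 9.53
turn z 0.0 then shift [ 0.23 -0.19 -0.29]
```

The collar is seated, at the same height as when gripped. Letting go and withdrawing.

play_rows(motion=[[[0,0,0],[0,0,0]],[[0,0,0],[0,0,0]],[[0,0,0],[0,0,0]],[[0,0,0],[0,0,0]],[[0,0,0],[0,0,0]],[[0,0,0],[0,0,0]]], fingers=40)

```text
time_s: 27.57
eef_pos: [467.0, -190.7, 58.6]
ee_rot: [-0.0, 0.668, 0.744, -0.0]
force: [0.3, -0.4, 0.1]
grip_width: 0.468
```

play_rows(motion=[[[0,0,-4],[0,0,0]],[[0,0,-6],[0,0,0]],[[0,0,-10],[0,0,0]],[[0,0,-12],[0,0,0]],[[0,0,-12],[0,0,0]],[[0,0,-12],[0,0,0]],[[0,0,-14],[0,0,0]],[[0,0,-14],[0,0,0]],[[0,-14,-14],[0,0,0]],[[0,-14,-14],[0,0,0]],[[0,-14,-10],[0,0,0]],[[0,-14,0],[0,0,0]],[[0,0,0],[0,0,0]],[[0,0,0],[0,0,0]],[[0,0,0],[0,0,0]]])

```text
time_s: 28.82
eef_pos: [411.8, -196.8, 180.9]
ee_rot: [0.0, 0.668, 0.744, 0.0]
force: [0.1, 0.5, -0.6]
grip_width: 0.469
```

```bash
python3 - <<'E'
from h import *
plan(None)
t=snap('top','t6');s=snap('side','s6')
z=lambda im,x,y,w,h:cv2.resize(im[y:y+h,x:x+w,::-1],(400,300),interpolation=cv2.INTER_CUBIC)
t0=cv2.imread('pics/t0.png')[:,:,::-1];s0=cv2.imread('pics/s0.png')[:,:,::-1]
cv2.imwrite('pics/z6.png',np.vstack([np.hstack([z(s,210,190,80,60),z(s0,210,190,80,60)]),np.hstack([cv2.resize(s[:,:,::-1],(400,300)),z(t,270,185,64,48)])]))
E
```

```text
t 28.82 pos [ 411.77 -196.77  180.9 ] yaw 96.2 z [ 5.e-04 -2.e-04 -1.e+00] q [-0.704  0.212  1.769  0.     1.16  -2.383] F [ 0.11  0.48 -0.65] T [-0.007  0.006 -0.027] g 40.06
```

View pics/z6.png

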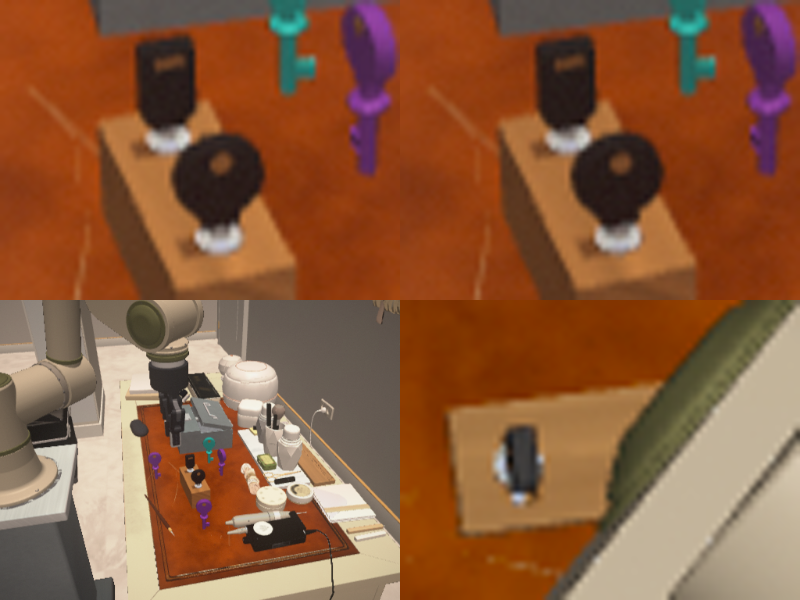

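The key stands exactly as in the starting picture, the square key and the bystanders look unmoved, and the gripper is clear of everything. Handing in.

```bash
python3 -c "
from h import *
print(ctrl.finish_job())"
```

```text
the job is handed in; nothing more can be done
None
```

I unlocked the strongbox and put the round-headed key back in its own slot, then handed the job in after about 29 s. The hand-in gives no verdict.

- **Lock:** The key went into the hole and notch on the first try. It met the spring at about 10 mm and reached the bottom with about 7 N. The lid sprang up after about 85° clockwise, so I stopped there and never felt the hard stop itself.
- **Drawing out:** I turned the key back home and it came out without catching. The highest net wrist force I read while it was in the lock was about 13 N. That is not the same as the contact force that is judged, but it is far below 50 N.
- **Last checks:**
    - The key seated at the same height as when I gripped it.
    - In the side picture the round and square keys look the same as at the start. The seal strip and the tub I judged by eye only, in a small view of the whole scene.
    - The lid was clearly up just after the key came out. In the last picture the arm partly hid the box, so I did not measure the lid again.
    - The gripper is open and clear of everything.

No check failed or disagreed.

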